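# Make up the gate kit and the hatch kit

## Task

Make up two hardware kits from the stock on the bench. Gate kit, in the tray with the sliding divider: slide the divider well to one end so that the long tube lies lengthwise on the roomier side of it, and lay the hinge, barrel up, on the other side. Hatch kit, in the tray with the fixed partition: lay the short tube lengthwise in the larger pocket and the padlock on its face in the smaller one; everything must lie flat on the tray floors.

Things in the scene. Friction and masses are not known exactly. Their poses are not given: they have to be found in the camera images.
- gate_tray: Fixed open sheet-metal tray of the gate kit, with a sliding divider. Outside 104 mm (x) by 278 mm (y, its long axis) by 36 mm high (39 mm over the edge beads of the long walls); walls and floor 4 mm thick, so inside 96 by 270 mm. Origin: centre of the underside; its floor is 4 mm above the origin.
- divider (a joint): Position in m of the divider along the gate tray's y axis: 0 is the middle of the tray, positive towards the tray's +y end; it can be slid from -0.062 to +0.062 and stays where it is left (friction about 2 N). It starts near the middle, where neither side takes the long tube flat. The divider is a plate 6 mm thick across the tray, 34 mm high over the tray's underside; a side's length is 132 mm plus or minus this value.
- divider_grip (a point): Centre of the divider's upright grip tab, 46 mm above the tray's underside. The tab is 12 mm thick along the tray's y (grasp it across this), 40 mm along the tray's x and 24 mm high, its top 58 mm above the tray's underside. Axes as the gate tray's.
- hatch_tray: Fixed open sheet-metal tray of the hatch kit, with a fixed partition. Outside 104 mm (x) by 228 mm (y, its long axis) by 36 mm high; walls and floor 4 mm, inside 96 by 220 mm. Origin: centre of the underside. The partition, 6 mm thick and reaching 34 mm over the underside, crosses it at y = -19 mm: the larger pocket is 126 mm long, centred at y = +47 mm; the smaller 88 mm long, centred at y = -66 mm.
- long_tube_c (a point): Centre of the loose long dark-steel square tube, 25 by 25 mm and 160 mm long along its y axis; it lies flat on the bench at the start, its centre 12.5 mm up. 0.22 to 0.35 kg.
- short_tube_c (a point): Centre of the loose short dark-steel square tube, 25 by 25 mm and 95 mm long along its y axis; it lies flat, its centre 12.5 mm up. 0.14 to 0.21 kg.
- hinge_c (a point): Centre (half-way up, 16 mm over its underside) of the loose weld-on steel hinge in dull red-brown primer: a flat leaf 40 mm (x) by 56 mm (y) by 6 mm thick underneath, and along its middle a 22 mm barrel along y, 56 mm long, its axis 21 mm and its top 32 mm over the underside. z points up. Grasp the barrel across x, above the leaf. About 0.2 kg.
- padlock_c (a point): Centre of the brass body of the loose padlock, which lies on its face: the body is 40 mm (x) by 36 mm (y) by 18 mm thick, its centre 9 mm up; the steel shackle stands out on the +y side to 42 mm from this point, so the whole is 60 mm long and its middle lies 12 mm towards +y from this point. About 0.2 kg.
There are look-alikes about, which are no part of the job. Leave any blue, orange or yellow look-alike of the part that bears short_tube_c alone.

How it is judged:
At the end, for the whole second after the job is handed in: Divider 26 mm or more off the middle; on the tray floors, flat (within 4 degrees) and at rest: long tube on the longer side, hinge barrel up on the shorter; short tube in the larger pocket, padlock on a face in the smaller; tubes within 20 degrees of lengthwise (((value of joint divider above 0.026 m and x of long_tube_c in the frame of gate_tray between -0.042 and 0.042 m and z of long_tube_c in the frame of gate_tray between 0.012 and 0.021 m and y of long_tube_c in the frame of gate_tray between -0.06 and 0 m and x of hinge_c in the frame of gate_tray between -0.036 and 0.036 m and z of hinge_c in the frame of gate_tray between 0.015 and 0.025 m and y of hinge_c in the frame of gate_tray between 0.055 and 0.115 m) or (value of joint divider below -0.026 m and x of long_tube_c in the frame of gate_tray between -0.042 and 0.042 m and z of long_tube_c in the frame of gate_tray between 0.012 and 0.021 m and y of long_tube_c in the frame of gate_tray between -0 and 0.06 m and x of hinge_c in the frame of gate_tray between -0.036 and 0.036 m and z of hinge_c in the frame of gate_tray between 0.015 and 0.025 m and y of hinge_c in the frame of gate_tray between -0.115 and -0.055 m)) and angle between long_tube_c's own y axis and vertical between 1.5 and 1.64 rad and angle between short_tube_c's own y axis and vertical between 1.5 and 1.64 rad and angle between the y axis of long_tube_c and the y axis of gate_tray, either way round below 0.35 rad and angle between the y axis of short_tube_c and the y axis of hatch_tray, either way round below 0.35 rad and angle between hinge_c's own z axis and vertical below 0.075 rad and (angle between padlock_c's own z axis and vertical below 0.075 rad or angle between padlock_c's own z axis and vertical above 3.066 rad) and x of short_tube_c in the frame of hatch_tray between -0.042 and 0.042 m and z of short_tube_c in the frame of hatch_tray between 0.012 and 0.021 m and y of short_tube_c in the frame of hatch_tray between 0.02 and 0.072 m and x of padlock_c in the frame of hatch_tray between -0.036 and 0.036 m and z of padlock_c in the frame of hatch_tray between 0.009 and 0.018 m and y of padlock_c in the frame of hatch_tray between -0.098 and -0.034 m and linear speed of each of long_tube, short_tube, hinge, padlock below 0.02 m/s); the robot touches nothing.
It also fails if it takes over 112 s, if anything falls off the work surface, if the arm or the gripper's body presses on something with over 40 N, if the wrist force passes 120 N, or if a joint passes its speed limit or range.

## Robot

A 7-joint arm with a two-finger parallel gripper is mounted at the origin on the work surface. World frame = base frame: x ahead of the robot, y to its left, z up, the work surface at z = 0. Lengths are in m, angles in rad, forces in N, time in s.
With the tool pointing down it reaches from about 0.4 to 0.85 m from the base axis. Payload 10.4 kg.
Tool frame: the origin (TCP) lies midway between the tips of the shut fingers; the grasp point (between the pads) lies 19 mm behind it; z points along the fingers, x is the direction in which the jaws open and shut, and the axes are right-handed (so a half turn about z gives the same grasp; the last joint's range is limited). The gripper opens to 85 mm and grips with 20 to 120 N. Pads are 22 mm wide; open, the fingers measure 114 mm over their backs; the gripper's body (76 mm by 85 mm) begins 54 mm behind the grasp point. The pads swing forward as they close: fully open they stand 13 mm farther back than shut.
Start: joints at [-1.361, 0.332, -0.065, 1.46, 0.022, 1.35, -0.088], TCP at [0.144, 0.608, 0.231] pointing down, gripper open.
Joint ranges: [-2.6, 2.6], [-0.5, 2.12], [-1.47, 1.34], [0.16, 2.42], [-1.27, 4.41], [0.06, 2.06], [-2.6, 2.6]. Speed limits (rad/s): [2.22, 2.22, 2.79, 2.79, 3.14, 3.14, 3.14].

## Interface

Orientations are given as a unit quaternion [x, y, z, w].
In Python, from workcell import manip, cams gives the robot as it stands.
- The arm moves only by the tool move_arm, never from a script. Its argument "moves" is a list of rows, each a list of 7 numbers: the turn, a rotation vector about the tool's x, y, z in degrees, then the shift along the tool's x, y, z in m, then the finger opening in m, from 0 to 0.0854. A call has 1 to 10 rows; each row is the pose to reach, as a shift and turn from the pose commanded when the call began, along the tool's axes at that moment; what a row does not reach only later rows make up. A row lasts 1/10 s, in which the tool goes at most 50 mm and 8.59 degrees, less where a joint would pass 70% of its speed; a pose out of reach is approached as far as the arm can. A call with a gripper value outside its range is refused whole. The fingers move at their own pace and stop on an object; "grip_force" is the grip in N (left out, the last holds). Time passes only in rows, so rows that repeat a pose let the fingers close. It gives the time, the measured TCP pose, the force and the opening at its end, in the units of the state.
- manip.get_obs(): the state, without advancing time (a new reading comes with each control period).
- cams.camera(name): name is "scene" or "top" or "wrist"; returns the picture (400x640x3 uint8, red, green, blue); there is no depth.
- cams.camera_params(name): a dict with "fx", "fy", "cx", "cy" (pixels), "xyz" and "rotation" of the camera in the world. Camera axes: x right, y up, looking along -z (the intrinsics and any distortion apply to the point x, -y, -z); pixel columns grow to the right and rows downward; lengths in m; the calibration is good to about 2 mm. A picture is of the moment at which its call begins: read the wrist's pose just before it. camera_params takes no time and is no camera call; for the wrist camera it gives the pose at the moment of the call.
- manip.hand_in(): hands the job in, once; it reports no verdict.
The state is a dict: "clock": time; "joint_pos": joint angles; "joint_velocities": joint speeds; "tau": joint torques, N m; "position": TCP position; "ee_rot": TCP orientation; "ft_force": force on the tool from outside, world axes, zero at the start; "torque": the same for the moment, N m; "grip_width": opening from 0.0 (shut) to 1.0 (fully open).
Only numpy, scipy, OpenCV 4.12 (cv2) and the standard library are available. Lean on these libraries where they do the work, as an engineer would, in place of code of your own. Each camera call takes 0.05 s, during which the arm holds its last target. There are 200 camera calls.

## Working session

There is one attempt and no reset: what is moved stays moved. The work goes in short steps, Python scripts to look and compute and a tool call to move; the robot and the scene stay as the last step left them, time stands still between calls to the robot, and variables do not carry over. Pictures are saved under pics/ and viewed, about 12 in all and at most 16, crops included, and the job is handed in when it is done.

Besides the shell and the picture viewer there is one more tool, called after "Emit:" as name([rows], argument=value, ...), one row to a line, values as JSON. move_arm: Moves the arm, as the interface text tells. Its arguments: {"type":"object","properties":{"moves":{"type":"array","items":{"type":"array","items":{"type":"number"}}},"grip_force":{"type":"number"}},"required":["moves"]}

```bash
ls; mkdir -p pics
python3 - <<'E'
from workcell import manip, cams
import cv2,json
for n in ("scene","top"):
    cv2.imwrite(f"pics/{n}0.png",cams.camera(n)[:,:,::-1])
    print(n,cams.camera_params(n))
print(manip.get_obs())
E
```

```text
pics
scene {'fx': 412.6201502590569, 'fy': 412.6201502590569, 'cx': 327.5272287860786, 'cy': 197.56881310197733, 'xyz': array([0.69755991, 0.42931291, 0.72215855]), 'rotation': array([0.10596289, 0.29079486, 0.89848515, 0.31134329])}
top {'fx': 454.02991270257536, 'fy': 454.02991270257536, 'cx': 318.7981098832242, 'cy': 205.1218257278184, 'xyz': array([0.31096257, 0.04657689, 1.0795913 ]), 'rotation': array([-0.03659442,  0.03544459,  0.70717126, -0.70520447])}
{'clock': 0.1, 'joint_pos': array([-1.3606224 ,  0.33280957, -0.06474137,  1.46085158,  0.02158464,
        1.34989492, -0.08850461]), 'joint_velocities': array([-0.00099879, -0.00296643, -0.00082506, -0.00331021, -0.0005    ,
        0.00090995,  0.00020815]), 'tau': array([ 1.24397659e-03, -6.26743197e+01,  4.89825255e-02, -3.92429852e+01,
        1.63833692e-02,  6.81108955e-03, -1.32689874e-05]), 'position': array([0.14407018, 0.60782572, 0.23059778]), 'ee_rot': array([ 7.84419582e-01,  6.20230213e-01, -4.88626070e-04,  4.04510539e-04]), 'ft_force': array([ 0.48225005, -0.17069826,  0.66044483]), 'torque': array([-0.0047929 , -0.03639759, -0.0024521 ]), 'grip_width': 0.9974967351974415}
```

View pics/top0.png

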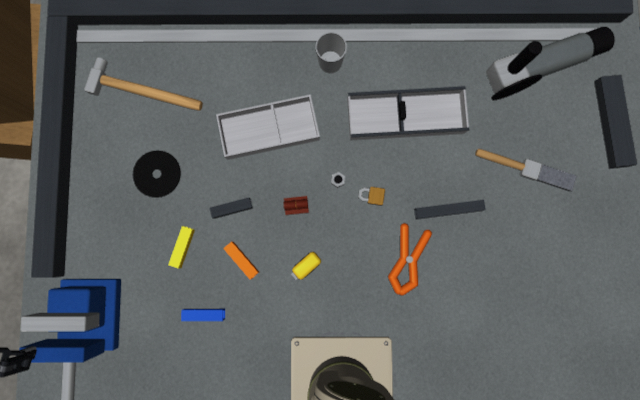

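View pics/scene0.png

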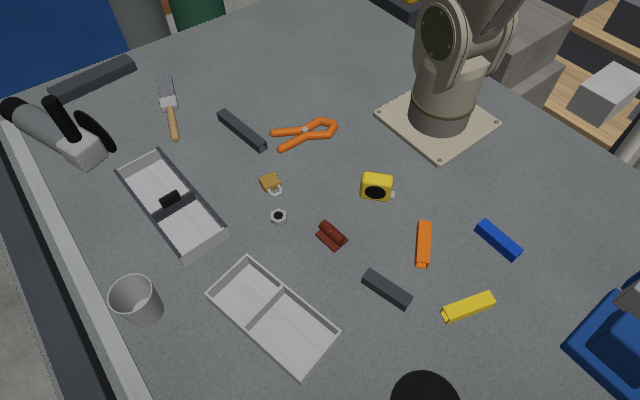

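Top view: gate tray at about (408,112), hatch tray at about (268,126), long tube (450,209), short tube (231,208), hinge (296,205), padlock (375,196). Next is an enlarged crop.

```bash
cat > h.py <<'E'
import numpy as np, cv2
from scipy.spatial.transform import Rotation as R
from workcell import manip, cams
def px2w(p,u,v,z):
    "pixel -> world point on plane of height z"
    d=R.from_quat(p["rotation"]).apply([(u-p["cx"])/p["fx"],-(v-p["cy"])/p["fy"],-1])
    o=np.array(p["xyz"]); return o+d*(z-o[2])/d[2]
def w2px(p,X):
    c=R.from_quat(p["rotation"]).inv().apply(np.array(X)-p["xyz"]); c=c/-c[2]
    return p["cx"]+p["fx"]*c[0], p["cy"]-p["fy"]*c[1]
def crop(img,c0,r0,c1,r1,s,name):
    cv2.imwrite(name,cv2.resize(img[r0:r1,c0:c1,::-1],None,fx=s,fy=s,interpolation=cv2.INTER_CUBIC))
def shift(target,yaw=None):
    "tool-frame shift, plus current state, to bring TCP to target"
    o=manip.get_obs(); q=R.from_quat(o["ee_rot"])
    return q.inv().apply(np.array(target)-o["position"])
E
python3 - <<'E'
from h import *
p=cams.camera_params("top"); im=cv2.imread("pics/top0.png")[:,:,::-1]
crop(im,205,80,505,225,2.6666667,"pics/topc.png")
print(px2w(p,345,375,0), w2px(p,[0,0,0]))
E
```

```text
[ 0.02813079 -0.01106867  0.        ] (np.float64(340.2829379536014), np.float64(387.66812651907446))
```

View pics/topc.png

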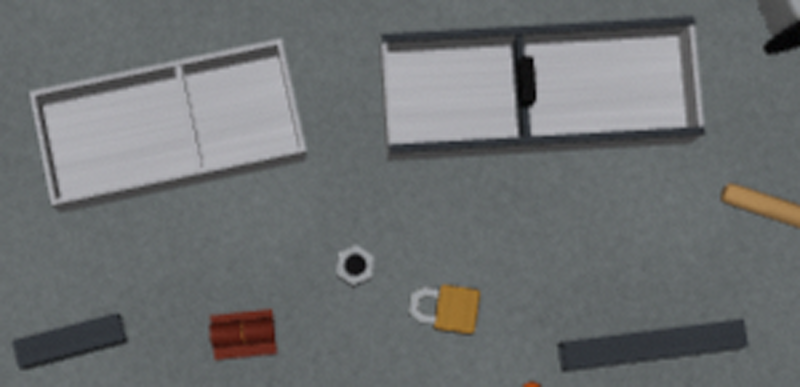

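Run:
```python
from h import *
p=cams.camera_params("top")
f=lambda x,y,z: px2w(p,205+x/2.66667-.3,80+y/2.66667-.3,z)
S={"gate":(.039,[(384,38),(694,20),(702,132),(390,155)]),"hatch":(.036,[(31,93),(282,41),(306,152),(54,206)]),
"tab":(.058,[(519,58),(533,58),(535,104),(522,106)]),"long":(.025,[(558,344),(744,320),(747,346),(562,371)]),
"short":(.025,[(13,341),(122,315),(127,340),(22,368)]),"hinge":(.006,[(210,316),(272,310),(276,354),(215,359)]),
"padlock":(.018,[(440,285),(480,288),(474,335),(434,330)])}
for k,(z,c) in S.items():
    P=np.array([f(x,y,z)[:2] for x,y in c]); e=np.roll(P,-1,0)-P
    ax=(P[0]+P[3]-P[1]-P[2])  # towards image left = +y world
    print(k,P.mean(0).round(4),"len",np.linalg.norm(e,axis=1).round(3),"yaw of left axis deg",np.degrees(np.arctan2(ax[1],ax[0])).round(1))
print(w2px(p,[0.144,.608,.23]), R.from_quat(manip.get_obs()["ee_rot"]).as_matrix().round(3))
```

```text
gate [ 0.6371 -0.1627] len [0.276 0.102 0.275 0.106] yaw of left axis deg 93.7
hatch [0.6059 0.1675] len [0.227 0.103 0.226 0.104] yaw of left axis deg 102.0
tab [ 0.6352 -0.1457] len [0.012 0.041 0.011 0.043] yaw of left axis deg 94.1
long [ 0.4085 -0.2566] len [0.165 0.023 0.164 0.024] yaw of left axis deg 97.4
short [0.4137 0.2523] len [0.098 0.023 0.095 0.025] yaw of left axis deg 104.1
hinge [0.4207 0.1026] len [0.056 0.04  0.054 0.039] yaw of left axis deg 95.0
padlock [ 0.4413 -0.0868] len [0.035 0.042 0.035 0.04 ] yaw of left axis deg 84.1
(np.float64(12.394654087209858), np.float64(344.307195577563)) [[ 0.231  0.973 -0.   ]
 [ 0.973 -0.231 -0.001]
 [-0.001  0.    -1.   ]]
```

```bash
cat >> h.py <<'E'
def plan(x,y,z,yaw):
    "turn (deg) and shift (m) in tool axes to a tool-down pose with jaw axis at yaw (deg, mod 180, nearest)"
    o=manip.get_obs(); q=R.from_quat(o["ee_rot"])
    best=min(((q.inv()*R.from_euler("z",a,degrees=True)*R.from_quat([1,0,0,0])) for a in (yaw,yaw+180)),key=lambda r:r.magnitude())
    print("t",round(o["clock"],2),"j7",round(o["joint_pos"][6],2),"turn",best.as_rotvec(degrees=True).round(2),"shift",q.inv().apply(np.array([x,y,z])-o["position"]).round(4))
E
python3 -c "
from h import *
plan(.635,-.146,.15,94)"
```

```text
t 0.1 j7 -0.09 turn [-1.000e-02  7.000e-02 -1.733e+01] shift [-0.6202  0.6515  0.0814]
```

Emit:
move_arm([
  [0,0,-17.3,-0.62,0.6515,0.08,0.0854],
  [0,0,-17.3,-0.62,0.6515,0.08,0.0854],
  [0,0,-17.3,-0.62,0.6515,0.08,0.0854],
  [0,0,-17.3,-0.62,0.6515,0.08,0.0854],
  [0,0,-17.3,-0.62,0.6515,0.08,0.0854],
  [0,0,-17.3,-0.62,0.6515,0.08,0.0854],
  [0,0,-17.3,-0.62,0.6515,0.08,0.0854],
  [0,0,-17.3,-0.62,0.6515,0.08,0.0854],
  [0,0,-17.3,-0.62,0.6515,0.08,0.0854],
  [0,0,-17.3,-0.62,0.6515,0.08,0.0854],
], grip_force=40)

```text
clock: 1.1
position: [0.4166, 0.1889, 0.1868]
ee_rot: [0.682, 0.731, 0.0, -0.0]
ft_force: [0.7, 0.7, 1.0]
grip_width: 0.998
```

```bash
python3 -c "
from h import *
plan(.635,-.146,.15,94)"
```

```text
t 1.1 j7 1.11 turn [ 0.01 -0.02 -0.03] shift [-0.3492  0.1947  0.0367]
```

Emit:
move_arm([
  [0,0,0,-0.349,0.195,0.037,0.06],
  [0,0,0,-0.349,0.195,0.037,0.06],
  [0,0,0,-0.349,0.195,0.037,0.06],
  [0,0,0,-0.349,0.195,0.037,0.06],
  [0,0,0,-0.349,0.195,0.037,0.06],
  [0,0,0,-0.349,0.195,0.037,0.06],
  [0,0,0,-0.349,0.195,0.037,0.06],
  [0,0,0,-0.349,0.195,0.037,0.06],
  [0,0,0,-0.349,0.195,0.037,0.06],
  [0,0,0,-0.349,0.195,0.037,0.06],
])

```text
clock: 2.1
position: [0.6342, -0.1453, 0.1488]
ee_rot: [0.683, 0.73, -0.001, -0.001]
ft_force: [-0.2, 0.3, 0.5]
grip_width: 0.703
```

```bash
python3 -c "
from h import *
plan(.635,-.146,.034,94)
p=cams.camera_params('wrist');im=cams.camera('wrist');cv2.imwrite('pics/w1.png',im[:,:,::-1])
for P in ([.635,-.146,.058],[.6371,-.1627,.004]): print(w2px(p,P))"
```

```text
t 2.1 j7 1.98 turn [-0.12  0.03 -0.18] shift [-0.0006  0.001   0.1148]
(np.float64(315.4580216313559), np.float64(204.4034318456593))
(np.float64(298.44662584382263), np.float64(187.19012945217958))
```

View pics/w1.png

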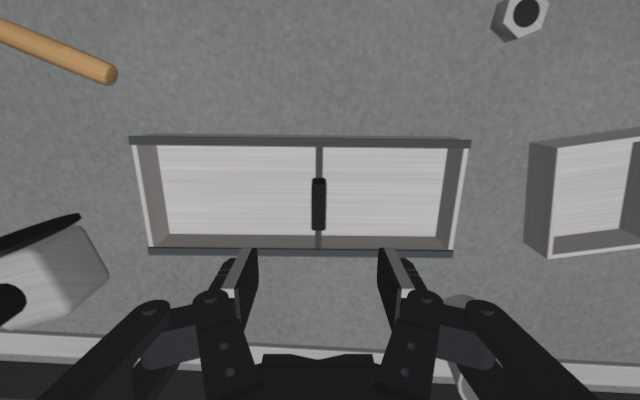

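Wrist view: tab at (318,204), predicted (315,204), so they agree to about 1–2 mm. I'll descend and grip the tab.

Emit:
move_arm([
  [0,0,0,0.001,0.001,0.05,0.05],
  [0,0,0,0.001,0.001,0.09,0.05],
  [0,0,0,0.001,0.001,0.115,0.05],
  [0,0,0,0.001,0.001,0.115,0.04],
  [0,0,0,0.001,0.001,0.115,0],
  [0,0,0,0.001,0.001,0.115,0],
  [0,0,0,0.001,0.001,0.115,0],
  [0,0,0,0.001,0.001,0.115,0],
  [0,0,0,0.001,0.001,0.115,0],
  [0,0,0,0.001,0.001,0.115,0],
], grip_force=40)

```text
clock: 3.15
position: [0.6369, -0.1427, 0.0374]
ee_rot: [0.682, 0.731, 0.001, 0.001]
ft_force: [-2.2, 1.1, 8.6]
grip_width: 0.129
```

Emit:
move_arm([
  [0,0,0,0.01,0,-0.001,0],
  [0,0,0,0.02,0,-0.001,0],
  [0,0,0,0.03,0,-0.001,0],
  [0,0,0,0.031,0,-0.001,0],
  [0,0,0,0.031,0,-0.001,0],
  [0,0,0,0.031,0,-0.001,0],
  [0,0,0,0.031,0,-0.001,0.05],
  [0,0,0,0.031,0,-0.001,0.05],
  [0,0,0,0.031,0,-0.001,0.05],
  [0,0,0,0.031,0,-0.001,0.05],
])

```text
clock: 4.15
position: [0.633, -0.1121, 0.0357]
ee_rot: [0.682, 0.731, -0.0, -0.0]
ft_force: [-0.3, 0.3, 0.5]
grip_width: 0.589
```

```bash
python3 -c "
from h import *
plan(.4085,-.2566,.16,7.4)"
```

```text
t 4.15 j7 1.98 turn [-4.000e-02  4.000e-02  8.654e+01] shift [-0.1287 -0.234  -0.1241]
```

Divider tab now is at y≈-0.112 (d ≈ +0.050). I'll lift off and go to the long tube.

Emit:
move_arm([
  [0,0,0,0,0,-0.05,0.05],
  [0,0,0,0,0,-0.1,0.05],
  [0,0,86.5,-0.129,-0.234,-0.124,0.07],
  [0,0,86.5,-0.129,-0.234,-0.124,0.07],
  [0,0,86.5,-0.129,-0.234,-0.124,0.07],
  [0,0,86.5,-0.129,-0.234,-0.124,0.07],
  [0,0,86.5,-0.129,-0.234,-0.124,0.07],
  [0,0,86.5,-0.129,-0.234,-0.124,0.07],
  [0,0,86.5,-0.129,-0.234,-0.124,0.07],
  [0,0,86.5,-0.129,-0.234,-0.124,0.07],
])

```text
clock: 5.15
position: [0.4082, -0.2571, 0.1601]
ee_rot: [0.977, 0.214, 0.0, -0.0]
ft_force: [-0.3, 0.4, -0.4]
grip_width: 0.824
```

```bash
python3 -c "
from h import *
plan(.4085,-.2566,.15,7.4)"
```

```text
t 5.15 j7 0.97 turn [-0.05 -0.06 17.36] shift [ 0.0005 -0.0003  0.0101]
```

Emit:
move_arm([
  [0,0,17.4,0.0005,0,0.01,0.07],
  [0,0,17.4,0.0005,0,0.01,0.07],
  [0,0,17.4,0.0005,0,0.01,0.07],
  [0,0,17.4,0.0005,0,0.01,0.07],
])

```text
clock: 5.55
position: [0.4093, -0.2566, 0.15]
ee_rot: [0.998, 0.07, 0.0, -0.0]
ft_force: [0.5, -0.1, -0.1]
grip_width: 0.821
```

```bash
python3 -c "
from h import *
plan(.4085,-.2566,.004,7.4)
p=cams.camera_params('wrist');im=cams.camera('wrist');cv2.imwrite('pics/w2.png',im[:,:,::-1])
t=np.radians(97.4);a=np.array([np.cos(t),np.sin(t),0])
for s in (-.08,0,.08): print(w2px(p,np.array([.4085,-.2566,.025])+s*a))"
```

```text
t 5.55 j7 0.69 turn [-0.01 -0.    0.65] shift [-8.00e-04 -1.00e-04  1.46e-01]
(np.float64(316.5693501552422), np.float64(268.92813463334846))
(np.float64(317.46565924107165), np.float64(191.05935304661844))
(np.float64(318.5358372181387), np.float64(98.08533719353754))
```

View pics/w2.png

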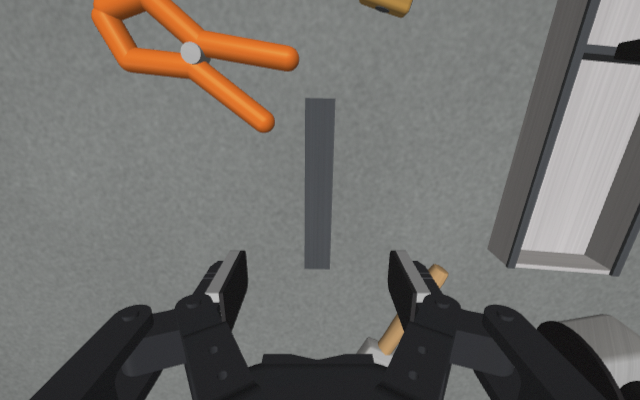

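Tube ends at (317,269) and (320,98), predicted within 2 px. I'll descend and grasp.

Emit:
move_arm([
  [0,0,0.6,0,0,0.05,0.07],
  [0,0,0.6,0,0,0.1,0.07],
  [0,0,0.6,0,0,0.13,0.07],
  [0,0,0.6,0,0,0.146,0.06],
  [0,0,0.6,0,0,0.146,0.0],
  [0,0,0.6,0,0,0.146,0.0],
  [0,0,0.6,0,0,0.146,0.0],
  [0,0,0.6,0,0,0.146,0.0],
  [0,0,0.6,0,0,0.146,0],
  [0,0,0.6,0,0,0.146,0],
], grip_force=60)

```text
clock: 6.6
position: [0.4103, -0.2568, 0.0052]
ee_rot: [0.998, 0.063, 0.001, 0.0]
ft_force: [-2.0, 0.6, 8.6]
grip_width: 0.275
```

Emit:
move_arm([
  [0,0,0,0,0,-0.02,0],
  [0,0,0,0,0,-0.05,0],
  [0,0,0,0,0,-0.1,0],
  [0,0,0,0,0,-0.14,0],
  [0,0,0,0,0,-0.14,0],
])

```text
clock: 7.1
position: [0.4119, -0.2579, 0.1489]
ee_rot: [0.998, 0.063, 0.004, 0.001]
ft_force: [-1.2, -0.2, -3.2]
grip_width: 0.279
```

```bash
python3 -c "
from h import *
g=np.array([.6371,-.1627]);t=np.radians(93.7);a=np.array([np.cos(t),np.sin(t)]);d=.050
lt=g+a*(d-3e-3-.135)/2; hi=g+a*(d+3e-3+.135)/2
print(lt,hi)
plan(*lt,.13,3.7)
p=cams.camera_params('top');im=cams.camera('top');crop(im,205,70,505,225,2.66667,'pics/top2.png')"
```

```text
[ 0.63993942 -0.20660829] [ 0.63103396 -0.06889593]
t 7.1 j7 0.69 turn [ 0.08 -0.5   3.51] shift [ 0.2325 -0.0223  0.0209]
```

View pics/top2.png

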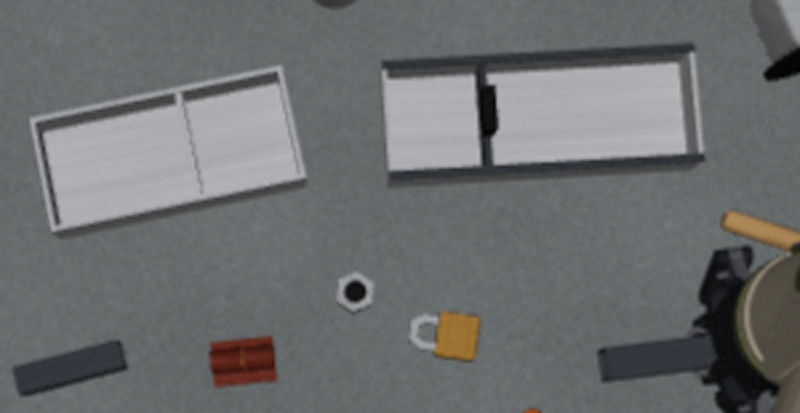

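Divider tab at about (488,110), and the tube is held level. I'll check the divider position numerically and move over the tray.

```bash
python3 -c "
from h import *
p=cams.camera_params('top')
T=np.mean([px2w(p,205+x/2.66667-.3,70+y/2.66667-.3,.058) for x,y in ((480,87),(494,86),(497,133),(483,135))],0)
t=np.radians(93.7);a=np.array([np.cos(t),np.sin(t)]);print(T,(T[:2]-[.6371,-.1627])@a)"
```

```text
[ 0.63349993 -0.11209238  0.058     ] 0.05073445678592254
```

Emit:
move_arm([
  [0,0,3.5,0.2325,-0.022,0.02,0],
  [0,0,3.5,0.2325,-0.022,0.02,0],
  [0,0,3.5,0.2325,-0.022,0.02,0],
  [0,0,3.5,0.2325,-0.022,0.02,0],
  [0,0,3.5,0.2325,-0.022,0.02,0],
  [0,0,3.5,0.2325,-0.022,0.02,0],
  [0,0,3.5,0.2325,-0.022,0.02,0],
  [0,0,3.5,0.2325,-0.022,0.02,0],
])

```text
clock: 7.95
position: [0.6359, -0.2064, 0.1231]
ee_rot: [1.0, 0.032, -0.001, -0.0]
ft_force: [-0.1, -0.4, -2.3]
grip_width: 0.279
```

```bash
python3 -c "
from h import *
plan(.640,-.2066,.012,3.7)
im=cams.camera('wrist');cv2.imwrite('pics/w3.png',im[:,:,::-1])"
```

```text
t 7.95 j7 0.61 turn [-0.01  0.1  -0.08] shift [0.0043 0.0005 0.1111]
```

View pics/w3.png

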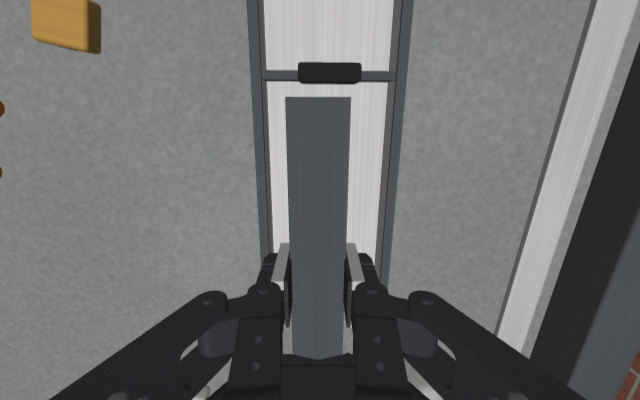

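Tube is parallel to the tray, its end at row 97 short of the tab (row 82). I'll lower and release it.

Emit:
move_arm([
  [0,0,0,0.004,0,0.04,0],
  [0,0,0,0.004,0,0.07,0],
  [0,0,0,0.004,0,0.095,0],
  [0,0,0,0.004,0,0.105,0],
  [0,0,0,0.004,0,0.111,0],
  [0,0,0,0.004,0,0.112,0],
  [0,0,0,0.004,0,0.112,0.045],
  [0,0,0,0.004,0,0.112,0.045],
  [0,0,0,0.004,0,0.112,0.045],
  [0,0,0,0.004,0,0.112,0.045],
])

```text
clock: 9.0
position: [0.6417, -0.2053, 0.0127]
ee_rot: [0.999, 0.032, 0.001, 0.0]
ft_force: [0.3, -0.0, 0.3]
grip_width: 0.523
```

```bash
python3 -c "
from h import *
plan(.4207,.1026,.10,5)"
```

```text
t 9.0 j7 0.66 turn [ 0.01 -0.06 -1.29] shift [-0.2005 -0.3216 -0.0876]
```

Emit:
move_arm([
  [0,0,0,0,0,-0.045,0.045],
  [0,0,0,0,0,-0.09,0.045],
  [0,0,-1.3,-0.2,-0.3215,-0.088,0.06],
  [0,0,-1.3,-0.2,-0.3215,-0.088,0.06],
  [0,0,-1.3,-0.2,-0.3215,-0.088,0.06],
  [0,0,-1.3,-0.2,-0.3215,-0.088,0.06],
  [0,0,-1.3,-0.2,-0.3215,-0.088,0.06],
  [0,0,-1.3,-0.2,-0.3215,-0.088,0.06],
  [0,0,-1.3,-0.2,-0.3215,-0.088,0.06],
  [0,0,-1.3,-0.2,-0.3215,-0.088,0.06],
])

```text
clock: 10.0
position: [0.4187, 0.1056, 0.1001]
ee_rot: [0.999, 0.045, -0.0, -0.001]
ft_force: [1.0, 0.9, -0.6]
grip_width: 0.703
```

```bash
python3 -c "
from h import *
plan(.4207,.1026,.010,5)
p=cams.camera_params('top');im=cams.camera('top');crop(im,205,70,505,225,2.66667,'pics/top3.png')"
```

```text
t 10.0 j7 -0.24 turn [-0.11  0.    0.19] shift [0.0017 0.0033 0.0901]
```

View pics/top3.png

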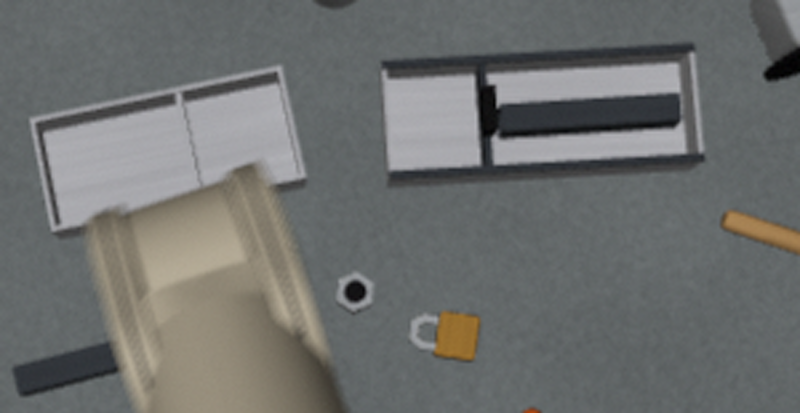

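Long tube lies in the long side, (500..680, ~115), clear of the divider. Next I grasp the hinge.

Emit:
move_arm([
  [0,0,0,0.0015,0.0025,0.03,0.06],
  [0,0,0,0.0015,0.0025,0.065,0.06],
  [0,0,0,0.0015,0.0025,0.085,0.06],
  [0,0,0,0.0015,0.0025,0.09,0.05],
  [0,0,0,0.0015,0.0025,0.09,0.0],
  [0,0,0,0.0015,0.0025,0.09,0.0],
  [0,0,0,0.0015,0.0025,0.09,0.0],
  [0,0,0,0.0015,0.0025,0.09,0.0],
  [0,0,0,0.0015,0.0025,0.09,0.0],
  [0,0,0,0.0015,0.0025,0.09,0.0],
])

```text
clock: 11.05
position: [0.4235, 0.1005, 0.0112]
ee_rot: [0.999, 0.044, 0.001, -0.001]
ft_force: [-2.4, -1.8, 8.5]
grip_width: 0.233
```

Emit:
move_arm([
  [0,0,0,0,0,-0.02,0],
  [0,0,0,0,0,-0.05,0],
  [0,0,0,0,0,-0.1,0],
  [0,0,0,0,0,-0.14,0],
  [0,0,0,0,0,-0.14,0],
])

```text
clock: 11.55
position: [0.4255, 0.1014, 0.1553]
ee_rot: [0.999, 0.043, 0.004, -0.003]
ft_force: [0.9, 0.1, -1.8]
grip_width: 0.233
```

```bash
python3 -c "
from h import *
plan(.631,-.0689,.12,3.7)"
```

```text
t 11.55 j7 -0.31 turn [-0.37 -0.44  1.27] shift [0.1897 0.1877 0.0356]
```

Emit:
move_arm([
  [0,0,1.3,0.19,0.189,0.033,0],
  [0,0,1.3,0.19,0.189,0.033,0],
  [0,0,1.3,0.19,0.189,0.033,0],
  [0,0,1.3,0.19,0.189,0.033,0],
  [0,0,1.3,0.19,0.189,0.033,0],
  [0,0,1.3,0.19,0.189,0.033,0],
  [0,0,1.3,0.19,0.189,0.033,0],
  [0,0,1.3,0.19,0.189,0.033,0],
  [0,0,1.3,0.19,0.189,0.033,0],
])

```text
clock: 12.45
position: [0.6279, -0.0701, 0.117]
ee_rot: [0.999, 0.033, -0.0, -0.001]
ft_force: [-0.4, 0.4, -2.1]
grip_width: 0.232
```

```bash
python3 -c "
from h import *
plan(.631,-.070,.016,3.7)
im=cams.camera('wrist');cv2.imwrite('pics/w4.png',im[:,:,::-1])"
```

```text
t 12.45 j7 0.45 turn [-0.06  0.01  0.07] shift [0.0031 0.0002 0.101 ]
```

View pics/w4.png

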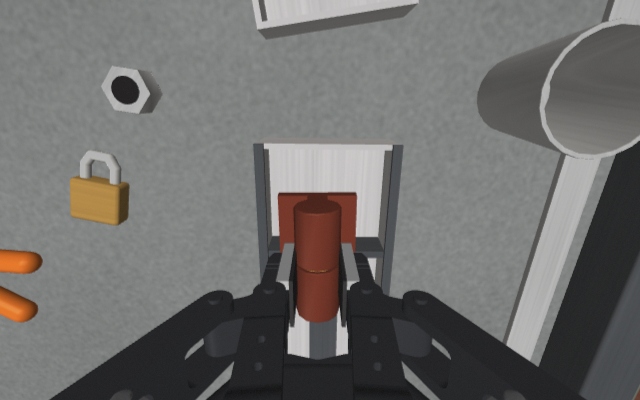

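Hinge is level, barrel up, centred over the short side (divider top at row ~245). I'll lower and release it.

Emit:
move_arm([
  [0,0,0,0.003,0,0.04,0],
  [0,0,0,0.003,0,0.07,0],
  [0,0,0,0.003,0,0.09,0],
  [0,0,0,0.003,0,0.098,0],
  [0,0,0,0.003,0,0.101,0],
  [0,0,0,0.003,0,0.101,0],
  [0,0,0,0.003,0,0.101,0.045],
  [0,0,0,0.003,0,0.101,0.045],
  [0,0,0,0.003,0,0.101,0.045],
  [0,0,0,0.003,0,0.101,0.045],
])

```text
clock: 13.5
position: [0.6317, -0.0712, 0.0164]
ee_rot: [0.999, 0.032, 0.0, -0.0]
ft_force: [-0.2, -0.5, 0.2]
grip_width: 0.53
```

```bash
python3 -c "
from h import *
plan(.4413,-.0868,.10,-5.9)"
```

```text
t 13.5 j7 0.51 turn [-0.01 -0.04  9.61] shift [-0.1909  0.0032 -0.0837]
```

Emit:
move_arm([
  [0,0,0,0,0,-0.045,0.045],
  [0,0,0,0,0,-0.084,0.045],
  [0,0,9.6,-0.191,0.003,-0.084,0.07],
  [0,0,9.6,-0.191,0.003,-0.084,0.07],
  [0,0,9.6,-0.191,0.003,-0.084,0.07],
  [0,0,9.6,-0.191,0.003,-0.084,0.07],
  [0,0,9.6,-0.191,0.003,-0.084,0.07],
  [0,0,9.6,-0.191,0.003,-0.084,0.07],
  [0,0,9.6,-0.191,0.003,-0.084,0.07],
])

```text
clock: 14.4
position: [0.4422, -0.0863, 0.1005]
ee_rot: [0.999, -0.051, 0.001, 0.0]
ft_force: [0.1, -0.3, -0.2]
grip_width: 0.818
```

```bash
python3 -c "
from h import *
plan(.4413,-.0868,.004,-5.9)"
```

```text
t 14.4 j7 0.13 turn [ 0.01 -0.08  0.03] shift [-0.001   0.0005  0.0965]
```

Emit:
move_arm([
  [0,0,0,-0.001,0.0005,0.04,0.07],
  [0,0,0,-0.001,0.0005,0.075,0.07],
  [0,0,0,-0.001,0.0005,0.095,0.07],
  [0,0,0,-0.001,0.0005,0.0985,0.06],
  [0,0,0,-0.001,0.0005,0.0985,0.0],
  [0,0,0,-0.001,0.0005,0.0985,0.0],
  [0,0,0,-0.001,0.0005,0.0985,0.0],
  [0,0,0,-0.001,0.0005,0.0985,0.0],
  [0,0,0,-0.001,0.0005,0.0985,0.0],
  [0,0,0,-0.001,0.0005,0.0985,0.0],
])

```text
clock: 15.4
position: [0.4408, -0.0868, 0.0023]
ee_rot: [0.999, -0.051, 0.001, -0.0]
ft_force: [-0.9, 0.2, 7.3]
grip_width: 0.45
```

Emit:
move_arm([
  [0,0,0,0,0,-0.02,0],
  [0,0,0,0,0,-0.05,0],
  [0,0,0,0,0,-0.1,0],
  [0,0,0,0,0,-0.12,0],
  [0,0,0,0,0,-0.12,0],
])

```text
clock: 15.9
position: [0.4419, -0.0864, 0.1239]
ee_rot: [0.999, -0.051, 0.003, -0.003]
ft_force: [0.8, 0.0, -2.9]
grip_width: 0.449
```

```bash
python3 -c "
from h import *
h=np.array([.6059,.1675]);t=np.radians(102.);a=np.array([np.cos(t),np.sin(t)])
print(h+a*-.078,h+a*.047)
plan(*(h+a*-.078),.10,12)"
```

```text
[0.62211711 0.09120449] [0.59612815 0.21347294]
t 15.9 j7 0.03 turn [ -0.33  -0.34 -17.88] shift [ 0.161  -0.1949  0.026 ]
```

Emit:
move_arm([
  [0,0,-17.9,0.163,-0.195,0.023,0],
  [0,0,-17.9,0.163,-0.195,0.023,0],
  [0,0,-17.9,0.163,-0.195,0.023,0],
  [0,0,-17.9,0.163,-0.195,0.023,0],
  [0,0,-17.9,0.163,-0.195,0.023,0],
  [0,0,-17.9,0.163,-0.195,0.023,0],
  [0,0,-17.9,0.163,-0.195,0.023,0],
  [0,0,-17.9,0.163,-0.195,0.023,0],
])

```text
clock: 16.7
position: [0.6213, 0.0899, 0.0958]
ee_rot: [0.994, 0.105, -0.002, 0.0]
ft_force: [-1.3, -0.5, -1.8]
grip_width: 0.451
```

```bash
python3 -c "
from h import *
plan(.622,.0912,.0072,12)
im=cams.camera('wrist');cv2.imwrite('pics/w5.png',im[:,:,::-1])"
```

```text
t 16.7 j7 0.38 turn [0.04 0.19 0.04] shift [ 0.0012 -0.0012  0.0886]
```

View pics/w5.png

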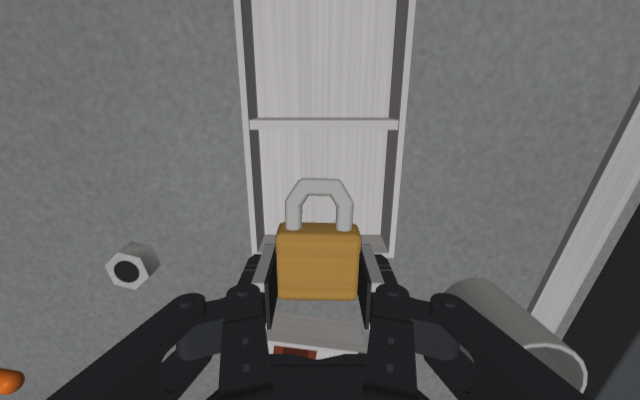

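Padlock is level and centred over the small pocket (partition at row 123, shackle tip at row 180). I'll lower and release it.

Emit:
move_arm([
  [0,0,0,0.0012,-0.001,0.035,0],
  [0,0,0,0.0012,-0.001,0.065,0],
  [0,0,0,0.0012,-0.001,0.08,0],
  [0,0,0,0.0012,-0.001,0.086,0],
  [0,0,0,0.0012,-0.001,0.0885,0],
  [0,0,0,0.0012,-0.001,0.0885,0],
  [0,0,0,0.0012,-0.001,0.0885,0.052],
  [0,0,0,0.0012,-0.001,0.0885,0.052],
  [0,0,0,0.0012,-0.001,0.0885,0.052],
  [0,0,0,0.0012,-0.001,0.0885,0.052],
])

```text
clock: 17.75
position: [0.6233, 0.0917, 0.0104]
ee_rot: [0.995, 0.105, 0.0, -0.0]
ft_force: [-0.2, -0.4, 0.4]
grip_width: 0.612
```

```bash
python3 -c "
from h import *
plan(.4137,.2523,.10,14.1)"
```

```text
t 17.75 j7 0.43 turn [-0.01 -0.04 -2.09] shift [-0.1715 -0.2008 -0.0897]
```

Emit:
move_arm([
  [0,0,0,0,0,-0.045,0.052],
  [0,0,0,0,0,-0.09,0.052],
  [0,0,-2.1,-0.1715,-0.201,-0.09,0.065],
  [0,0,-2.1,-0.1715,-0.201,-0.09,0.065],
  [0,0,-2.1,-0.1715,-0.201,-0.09,0.065],
  [0,0,-2.1,-0.1715,-0.201,-0.09,0.065],
  [0,0,-2.1,-0.1715,-0.201,-0.09,0.065],
  [0,0,-2.1,-0.1715,-0.201,-0.09,0.065],
  [0,0,-2.1,-0.1715,-0.201,-0.09,0.065],
  [0,0,-2.1,-0.1715,-0.201,-0.09,0.065],
])

```text
clock: 18.75
position: [0.4139, 0.2523, 0.1003]
ee_rot: [0.992, 0.123, 0.0, -0.0]
ft_force: [0.1, -0.4, 0.6]
grip_width: 0.76
```

```bash
python3 -c "
from h import *
plan(.4137,.2523,.004,14.1)"
```

```text
t 18.75 j7 -0.15 turn [-0.03 -0.04  0.02] shift [-0.0003  0.      0.0963]
```

Emit:
move_arm([
  [0,0,0,0,0,0.04,0.065],
  [0,0,0,0,0,0.075,0.065],
  [0,0,0,0,0,0.093,0.065],
  [0,0,0,0,0,0.096,0.06],
  [0,0,0,0,0,0.096,0],
  [0,0,0,0,0,0.096,0],
  [0,0,0,0,0,0.096,0],
  [0,0,0,0,0,0.096,0],
  [0,0,0,0,0,0.096,0],
  [0,0,0,0,0,0.096,0],
])

```text
clock: 19.75
position: [0.4148, 0.2528, 0.0054]
ee_rot: [0.992, 0.123, 0.001, -0.001]
ft_force: [1.2, -1.9, 5.8]
grip_width: 0.272
```

Emit:
move_arm([
  [0,0,0,0,0,-0.02,0],
  [0,0,0,0,0,-0.05,0],
  [0,0,0,0,0,-0.1,0],
  [0,0,0,0,0,-0.12,0],
  [0,0,0,0,0,-0.12,0],
])

```text
clock: 20.25
position: [0.4149, 0.2538, 0.127]
ee_rot: [0.992, 0.123, 0.002, -0.003]
ft_force: [-0.2, 1.1, -0.7]
grip_width: 0.279
```

```bash
python3 -c "
from h import *
plan(.5961,.2135,.10,12)"
```

```text
t 20.25 j7 -0.19 turn [-0.29 -0.21  2.12] shift [0.1658 0.0835 0.0272]
```

Emit:
move_arm([
  [0,0,2.1,0.167,0.0835,0.023,0],
  [0,0,2.1,0.167,0.0835,0.023,0],
  [0,0,2.1,0.167,0.0835,0.023,0],
  [0,0,2.1,0.167,0.0835,0.023,0],
  [0,0,2.1,0.167,0.0835,0.023,0],
  [0,0,2.1,0.167,0.0835,0.023,0],
  [0,0,2.1,0.167,0.0835,0.023,0],
])

```text
clock: 20.95
position: [0.5947, 0.2128, 0.1003]
ee_rot: [0.994, 0.105, -0.001, -0.0]
ft_force: [0.0, 0.4, -1.4]
grip_width: 0.28
```

```bash
python3 -c "
from h import *
plan(.5961,.2135,.010,12)
im=cams.camera('wrist');cv2.imwrite('pics/w6.png',im[:,:,::-1])"
```

```text
t 20.95 j7 0.19 turn [-0.04  0.08  0.05] shift [ 0.0016 -0.0003  0.0903]
```

View pics/w6.png

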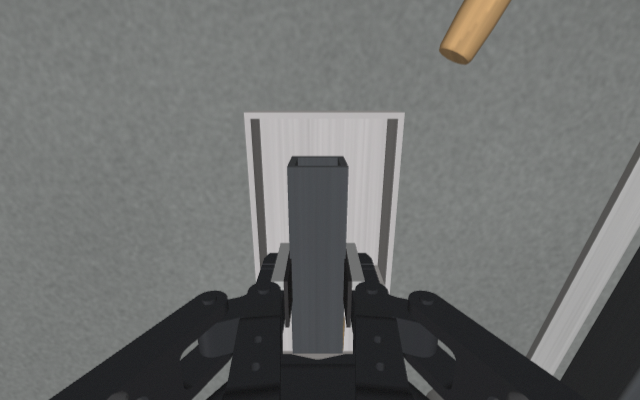

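Tube is aligned with the large pocket, its end (row 157) clear of the end wall (row 115). I'll lower and release it.

Emit:
move_arm([
  [0,0,0,0.0015,0,0.035,0],
  [0,0,0,0.0015,0,0.065,0],
  [0,0,0,0.0015,0,0.082,0],
  [0,0,0,0.0015,0,0.088,0],
  [0,0,0,0.0015,0,0.091,0],
  [0,0,0,0.0015,0,0.091,0],
  [0,0,0,0.0015,0,0.091,0.045],
  [0,0,0,0.0015,0,0.091,0.045],
  [0,0,0,0.0015,0,0.091,0.045],
  [0,0,0,0.0015,0,0.091,0.045],
])

```text
clock: 22.0
position: [0.5975, 0.2126, 0.0104]
ee_rot: [0.995, 0.105, 0.0, -0.0]
ft_force: [-0.5, 0.0, 0.3]
grip_width: 0.525
```

Emit:
move_arm([
  [0,0,0,0,0,-0.05,0.045],
  [0,0,0,0,0,-0.1,0.045],
  [0,0,0,0,0,-0.15,0.045],
  [0,0,0,-0.2,-0.15,-0.2,0.06],
  [0,0,0,-0.2,-0.15,-0.2,0.06],
  [0,0,0,-0.2,-0.15,-0.2,0.06],
  [0,0,0,-0.2,-0.15,-0.2,0.06],
  [0,0,0,-0.2,-0.15,-0.2,0.06],
  [0,0,0,-0.2,-0.15,-0.2,0.06],
])

```text
clock: 22.9
position: [0.369, 0.3183, 0.21]
ee_rot: [0.994, 0.105, -0.0, 0.0]
ft_force: [-0.9, 0.1, 1.1]
grip_width: 0.701
```

```bash
python3 -c "
from h import *
im=cams.camera('top');crop(im,205,70,505,225,2.66667,'pics/top9.png')
im=cams.camera('scene');crop(im,100,130,360,390,2.3,'pics/sc9.png')"
```

```text
(no output)
```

View pics/top9.png

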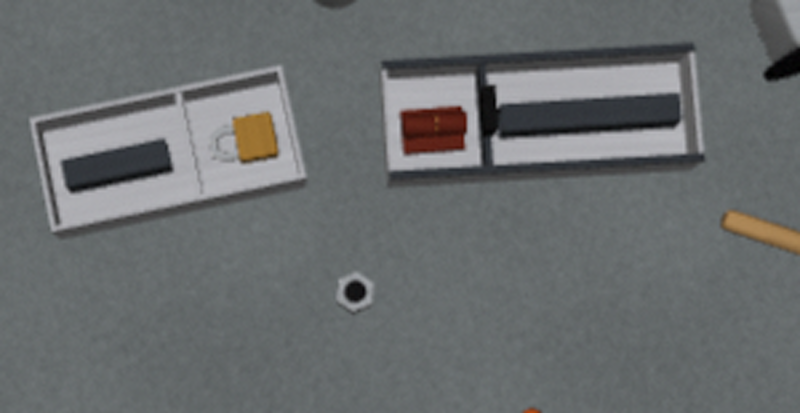

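View pics/sc9.png

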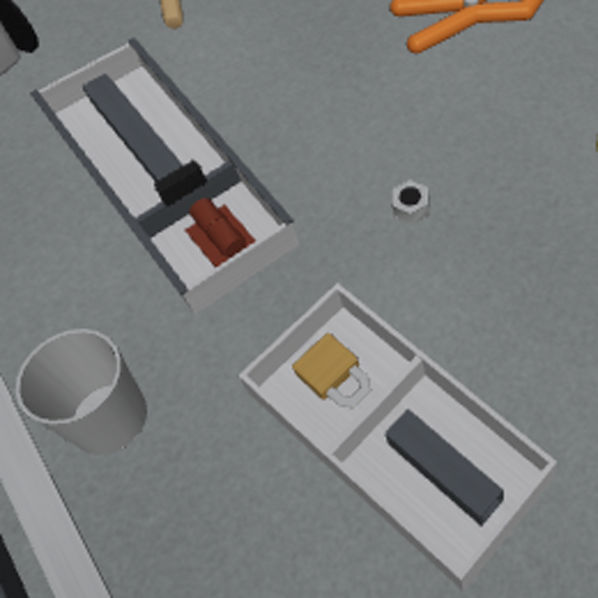

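Both views show all four parts inside their compartments and flat. I'll do a short numeric check against the limits, then hand in.

Run:
```python
from h import *
p=cams.camera_params("top")
f=lambda x,y,z: px2w(p,205+x/2.66667-.3,70+y/2.66667-.3,z)[:2]
for n,c,z,g,t in (("long",[(499,106),(678,95),(680,118),(501,136)],.029,(.6371,-.1627),93.7),("hinge",[(402,112),(465,107),(465,150),(404,155)],.012,(.6371,-.1627),93.7),
  ("short",[(62,165),(166,140),(171,164),(70,190)],.029,(.6059,.1675),102),("padlock",[(233,117),(271,113),(276,157),(238,161)],.022,(.6059,.1675),102)):
    P=np.array([f(x,y,z) for x,y in c]); d=P.mean(0)-g; t=np.radians(t)
    l=P[0]+P[3]-P[1]-P[2]
    print(n,"x",(d@[np.sin(t),-np.cos(t)]).round(4),"y",(d@[np.cos(t),np.sin(t)]).round(4),"rel deg",(np.degrees(np.arctan2(l[1],l[0])-t)).round(1))
print(manip.hand_in())
```

```text
long x -0.0008 y -0.0438 rel deg 0.9
hinge x -0.0022 y 0.0934 rel deg 0.8
short x -0.002 y 0.0475 rel deg 2.1
padlock x -0.0009 y -0.0768 rel deg -6.0
the job is handed in; nothing more can be done
None
```

Both kits are made up and the job is handed in; the last clock reading was about 23 s of the 112 s allowed. The hand-in gave no verdict, so these results come from my own last look.

- **Gate kit:** I slid the divider to about +51 mm (limit 26 mm). The long tube lies lengthwise on the longer side, at y about -44 mm and 1° off lengthwise. The hinge lies barrel up on the shorter side, at y about +93 mm.
- **Hatch kit:** The short tube is in the larger pocket, at y about +48 mm and 2° off lengthwise. The padlock lies on its face in the smaller pocket, at y about -77 mm.

I measured these positions in the final top view, and all are inside the required ranges. All four parts also look flat in the scene view, though I did not measure their heights or tilt. The gripper was open and well clear of everything when I handed in.

The padlock measured about 6° turned about the vertical, which is not judged. The measured contact forces during grasps stayed under about 10 N. No check failed or disagreed.

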